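# Stock the polishing caddy at the jeweller's bench

## Task

Stock the wooden polishing caddy: stand each of the red-, white- and black-capped jars upright on the floor of the caddy's cup of its own colour, setting it down gently rather than dropping it, and lay the felt buffing roller in the caddy's two slotted cheeks with both ends of its axle fully down in the slots. The yellow-capped jar and the blue oil bottle do not belong in it: leave them standing where they are.

Things in the scene. Friction and masses are not known exactly. Their poses are not given: they have to be found in the camera images.
- slots (a point): seat of the roller's centre in the fixed wooden caddy (tray 160 x 222 mm, rim 14 mm high), 52 mm above the bench, midway between two aluminium cheeks. Axle lies along its y; x points away from the cups, 85 mm behind. Cheeks at y = -49 and 49 mm, 8 mm thick, 56 mm wide, 81 mm high; each slot opens upward, 14 mm wide, floor 5 mm below this point, flaring from 7 mm above it to 41 mm at the top
- roller_center (a point): centre of the loose felt buffing roller, half-way up: grey felt drum 30 mm in diameter, 60 mm long, on a steel axle 10 mm in diameter, 124 mm long, along this point's x (either way round; y and z turn with its roll). Brass hexagon flanges, 36 mm over flats, 6 mm thick, at 33 mm either side, on which it lies: centre 18 mm above the bench. 0.15 kg; grip on the felt
- jar_red_center (a point): centre (half-way up) of a loose round jar with red screw cap and white body, 30 mm in diameter, 44 mm tall, cap included; upright, z up; about 0.06 kg; at first it stands on a cork mat 5 mm thick, in front of a fixed lamp tube that hangs across the bench at x 0.51 to 0.57 m, y below 0.09 m, 0.18 m up: keep the gripper clear of it. Belongs in the red cup
- jar_white_center (a point): centre (half-way up) of a loose round jar with white-grey screw cap and white body, 28 mm in diameter, 42 mm tall, cap included; upright, z up; about 0.06 kg; at first it stands on a cork mat 5 mm thick, in front of a fixed lamp tube that hangs across the bench at x 0.51 to 0.57 m, y below 0.09 m, 0.18 m up: keep the gripper clear of it. Belongs in the white cup
- jar_black_center (a point): centre (half-way up) of a loose round jar with black screw cap and white body, 34 mm in diameter, 48 mm tall, cap included; upright, z up; about 0.06 kg; at first it stands on a cork mat 5 mm thick, in front of a fixed lamp tube that hangs across the bench at x 0.51 to 0.57 m, y below 0.09 m, 0.18 m up: keep the gripper clear of it. Belongs in the black cup
- cup_red: fixed shallow round cup of red plastic in the caddy. Origin at the centre of its underside, 6.5 mm above the bench; floor 3 mm above the origin, rim 10 mm above it; inside 50 mm wide at the floor, 56 mm at the rim, 62 mm outside
- cup_white: fixed shallow round cup of white plastic in the caddy. Origin at the centre of its underside, 6.5 mm above the bench; floor 3 mm above the origin, rim 10 mm above it; inside 50 mm wide at the floor, 56 mm at the rim, 62 mm outside
- cup_black: fixed shallow round cup of black plastic in the caddy. Origin at the centre of its underside, 6.5 mm above the bench; floor 3 mm above the origin, rim 10 mm above it; inside 50 mm wide at the floor, 56 mm at the rim, 62 mm outside
- jar_yellow: loose white jar with a yellow cap, 32 mm in diameter, 46 mm tall; origin at the centre of its underside; on the 5 mm cork mat. Does not belong in the caddy; leave it
- oil_bottle: loose small blue oil bottle with a white cap, 29 mm in diameter, 48 mm tall; origin at the centre of its underside; on the 5 mm cork mat. Does not belong in the caddy; leave it
Mind the look-alikes: they are no part of the job. There is more than one size of the part that bears roller_center; the job needs the larger.

How it is judged:
By the outcome, as a careful person would: the job done as asked, in the order asked, and still so for the second after the job is handed in, with the robot touching nothing.
It also fails if it takes over 106 s, if anything falls off the work surface, if the arm or the gripper's body presses on something with over 40 N, if the wrist force passes 120 N, or if a joint passes its speed limit or range.

## Robot

A 6-joint arm with a two-finger parallel gripper is mounted at the origin on a cart in front of the work surface, level with it; the furniture and walls round the work are solid. World frame = base frame: x ahead of the robot, y to its left, z up, the work surface at z = 0. Lengths are in m, angles in rad, forces in N, time in s.
With the tool pointing down it reaches from about 0.35 to 0.775 m from the base axis. Payload 7.3 kg.
Tool frame: the origin (TCP) lies on the centre line of the jaws, within the pads' length; the fingertips stand 14 mm ahead of it and the grasp point (between the pads) lies 5 mm behind it (bot.tip_reach is the distance from the TCP to the fingertips, in m); z points along the fingers, y is the line along which they close (so a half turn about z gives the same grasp; the last joint's range is limited). The gripper opens to 92 mm and grips with 3 to 60 N. Pads are 19 mm wide; open, the fingers measure 130 mm over their backs; the gripper's body (75 mm by 190 mm) begins 47 mm behind the grasp point.
Start: joints at [1.117, 0.342, 1.524, -0, 1.275, -0.146], TCP at [0.159, 0.5, 0.241] pointing down, gripper open.
Joint ranges: [-2.53, 2.53], [-0.77, 2.02], [0.04, 2.7], [-1, 4.14], [0.28, 2.66], [-3.11, 3.11]. Speed limits (rad/s): [2.57, 2.57, 3.14, 3.14, 3.14, 3.14].

## Interface

Orientations are given as a unit quaternion [x, y, z, w].
In Python, from rig import readout, imaging, bot gives the robot as it stands. The module is installed in compiled form; this text tells all that it offers.
- The arm moves only by the tool play_rows, never from a script. Its argument "steps" is a list of rows, each a list of 3 entries, a list of its own where there are three numbers: the shift along the tool's x, y, z each as a share of 0.1 m, from -1 to 1, then the turn, a rotation vector about the tool's x, y, z each as a share of 120 degrees, from -1 to 1, then the closure, from 0 (fully open) to 1 (shut). In form: [[[tx, ty, tz], [ax, ay, az], hand], ...]. A call has exactly 8 rows; each row shifts and turns the commanded pose from where the row before left it, along the tool's axes as they then stand; what a row does not reach is not made up. A row lasts 1/10 s, in which the tool goes at most 50 mm and 8.59 degrees, less where a joint would pass 70% of its speed; a pose out of reach is approached as far as the arm can. A call with a number of a shift or a turn outside -1 to 1 is refused whole. A call with a gripper value outside its range is refused whole. The fingers move at their own pace and stop on an object; the grip force is fixed at half the most. Time passes only in rows, so rows that do not move let the fingers close, or fill a call up. It gives the time, the measured TCP pose, the force, the opening and the grip force at its end, in the units of the state.
- readout.get_obs(): the state, without advancing time (a new reading comes with each control period).
- imaging.read_camera(name): name is "scene" or "top" or "wrist"; returns (picture, depth): 420x560x3 uint8, blue, green, red; 420x560 float32, m along the optical axis (not along the pixel's ray), 0 where there is no reading.
- imaging.camera_params(name): a dict with "fovy" (degrees; the focal length in pixels is half the picture's height over the tangent of half this angle, whatever the lens; pixels are square), "cx", "cy" (the principal point, pixels), "dist_coeffs" ([k1, k2, p1, p2, k3] as OpenCV has them; the pictures are not rectified), "world_from_camera" (4x4, takes a point from camera to world coordinates). Camera axes: x right, y up, looking along -z (the intrinsics and any distortion apply to the point x, -y, -z); pixel columns grow to the right and rows downward; lengths in m; the calibration is good to about 2 mm. A picture is of the moment at which its call begins: read the wrist's pose just before it. camera_params takes no time and is no camera call; for the wrist camera it gives the pose at the moment of the call.
- bot.close_job(): hands the job in; it is judged then, once.
The state is a dict: "t": time; "q": joint angles; "joint_vel": joint speeds; "joint_efforts": joint torques, N m; "ee_pos": TCP position; "ee_rot": TCP orientation; "ft_force": force on the tool from outside, world axes, zero at the start; "wrist_torque": the same for the moment, N m; "width": finger opening in m; "gripper_force": force on a finger pad.
Only numpy, scipy, OpenCV 4.12 (cv2) and the standard library are available. Lean on these libraries where they do the work, as an engineer would, in place of code of your own. Each camera call takes 0.05 s, during which the arm holds its last target. There are 200 camera calls.

## Working session

There is one attempt and no reset: what is moved stays moved. The work goes in short steps, Python scripts to look and compute and a tool call to move; the robot and the scene stay as the last step left them, time stands still between calls to the robot, and variables do not carry over. Pictures are saved under pics/ and viewed, at most 14 in all, crops included, and the job is handed in when it is done.

Besides the shell and the picture viewer there is one more tool, called in YAML: its name, and indented under it one key for each argument. play_rows: Moves the arm, as the interface text tells. Shift numbers are shares of 0.1 m and turn numbers shares of 120 degrees, none past 1 either way. Its arguments: {"type":"object","properties":{"steps":{"type":"array","items":{"type":"array"}}},"required":["steps"]}

```bash
mkdir -p pics
cat > h.py <<'E'
import numpy as np, cv2
from rig import readout, imaging, bot
def cap(name, fn=None):
    p=imaging.camera_params(name); im,d=imaging.read_camera(name)
    if fn: cv2.imwrite('pics/'+fn,im); np.savez('pics/'+fn+'.npz',im=im,d=d,**{k:np.array(v) for k,v in p.items()})
    return im,d,p
def load(fn):
    z=np.load('pics/'+fn+'.npz'); return z['im'],z['d'],{k:z[k] for k in z.files}
def K(p,im_h=420):
    f=im_h/2/np.tan(np.radians(float(p['fovy']))/2)
    return np.array([[f,0,float(p['cx'])],[0,f,float(p['cy'])],[0,0,1]])
def ray(p,uv):
    uv=np.array(uv,float).reshape(-1,1,2)
    n=cv2.undistortPoints(uv,K(p),np.array(p['dist_coeffs'],float)).reshape(-1,2)
    T=np.array(p['world_from_camera'])
    d=np.c_[n[:,0],-n[:,1],-np.ones(len(n))]@T[:3,:3].T
    return T[:3,3],d
def onplane(p,uv,z):
    o,d=ray(p,uv); return o+d*((z-o[2])/d[:,2])[:,None]
def pts(p,d):
    v,u=np.mgrid[:d.shape[0],:d.shape[1]]
    o,r=ray(p,np.stack([u,v],-1).reshape(-1,2)); 
    return (o+r*d.reshape(-1,1)).reshape(*d.shape,3)
def tri(rs):
    A=0;b=0
    for o,d in rs:
        d=d.reshape(3)/np.linalg.norm(d); M=np.eye(3)-np.outer(d,d); A=A+M; b=b+M@o
    return np.linalg.solve(A,b)
E
python3 - <<'E'
from h import *
for n in ['scene','top','wrist']:
    im,d,p=cap(n,n+'0.png'); print(n,p['fovy'],p['dist_coeffs'],np.round(p['world_from_camera'],3).tolist())
print(readout.get_obs())
E
```

```text
scene 55.25350877291209 [0.00054477 0.         0.         0.         0.        ] [[0.556, 0.444, -0.703, -0.318], [-0.831, 0.291, -0.473, -0.436], [-0.005, 0.847, 0.531, 0.605], [0.0, 0.0, 0.0, 1.0]]
top 44.732253610790714 [-0.08075824  0.          0.          0.          0.        ] [[0.003, 0.982, -0.191, 0.15], [-1.0, 0.002, -0.005, 0.052], [-0.004, 0.191, 0.982, 1.444], [0.0, 0.0, 0.0, 1.0]]
wrist 59.13540178326611 [-0.04934595  0.          0.          0.          0.        ] [[0.303, -0.921, -0.245, 0.093], [0.953, 0.293, 0.079, 0.521], [-0.001, -0.258, 0.966, 0.384], [0.0, 0.0, 0.0, 1.0]]
{'t': 0.15, 'q': array([ 1.11698610e+00,  3.42578359e-01,  1.52478371e+00, -9.54314366e-06,
        1.27538947e+00, -1.46038419e-01]), 'joint_vel': array([ 0.00237414, -0.00055577, -0.00276843, -0.00143534, -0.0024144 ,
       -0.00047438]), 'joint_efforts': array([ 5.98550014e-04, -4.31470227e+01, -2.44354373e+01,  7.18116062e-02,
        5.39212720e-02, -8.29549822e-05]), 'ee_pos': array([0.15891788, 0.50007599, 0.24020131]), 'ee_rot': array([ 1.53277862e-01,  9.88182959e-01, -5.54923194e-04, -1.66834501e-04]), 'ft_force': array([0.52200436, 0.32890251, 0.14265468]), 'wrist_torque': array([-0.00657417, -0.0358082 ,  0.01457375]), 'gripper_force': 0.0, 'width': 0.09182898373328777}
```

```bash
python3 -c "
import cv2,numpy as np
a=cv2.imread('pics/scene0.png');b=cv2.imread('pics/top0.png')
cv2.imwrite('pics/s0v.png',cv2.resize(a,(800,600)));cv2.imwrite('pics/t0v.png',cv2.resize(b,(800,600)))"
```

```text
(no output)
```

View pics/s0v.png

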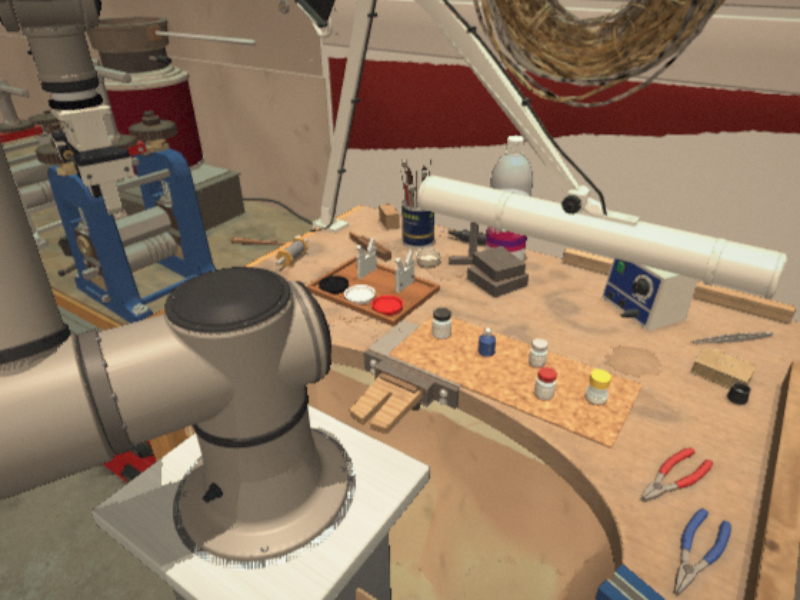

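View pics/t0v.png

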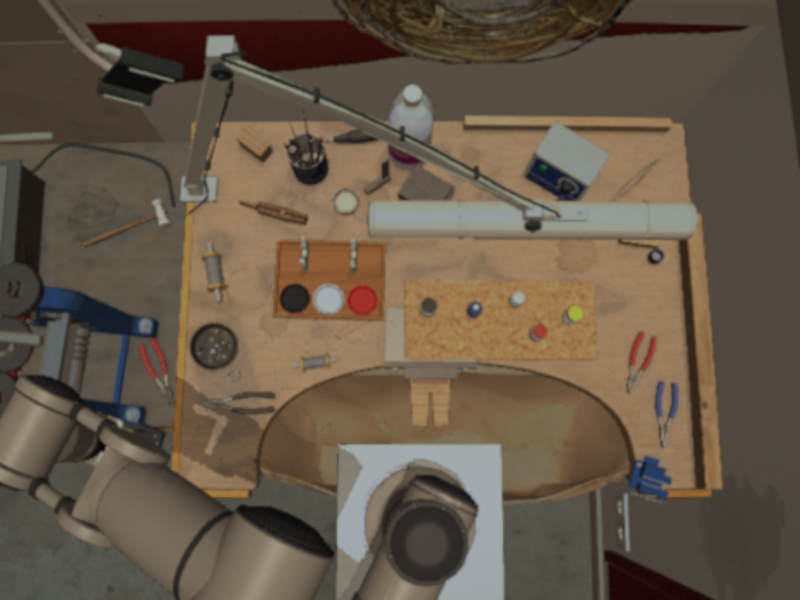

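Top view (800x600): mat caps are black (429,306), blue bottle (475,309), white (518,298), red (540,331) and yellow (574,313). Cups are black (295,298), white (329,298) and red (363,299); cheeks stand at (304,254) and (353,254). There are two roller candidates: (213,272), longer, and (317,362), smaller. The left one looks like the larger, which I'll confirm by size and a crop.

```bash
cat > m.py <<'E'
from h import *
S=0.7
im,d,p=load('top0.png'); P=pts(p,d)
im2,d2,p2=load('scene0.png'); P2=pts(p2,d2)
hsv=cv2.cvtColor(im,cv2.COLOR_BGR2HSV)
# heights: points above bench in top view, blobs
m=((P[...,2]>0.012)&(P[...,2]<0.1)&(P[...,0]>0.2)&(P[...,0]<0.75)&(np.abs(P[...,1])<0.6)&(d>0)).astype(np.uint8)
n,l,st,c=cv2.connectedComponentsWithStats(m)
for i in range(1,n):
    if st[i,4]<15: continue
    q=P[l==i]; print(np.round(c[i]/S).astype(int),st[i,4],np.round(q.min(0),3),np.round(q.max(0),3))
print('bench z',np.median(P[230:240,230:260,2]))
for n_,uv in dict(red=(540,331),white=(518,298),black=(429,306),bcup=(295,298),wcup=(329,298),rcup=(363,299),big=(213,272),small=(317,362)).items():
    u,v=[int(a*S) for a in uv]; print(n_,np.round(P[v,u],3))
a=cv2.resize(im[150:275,120:300],None,fx=4.4,fy=4.4,interpolation=cv2.INTER_CUBIC); cv2.imwrite('pics/roll.png',a)
E
python3 m.py
```

```text
[309 165] 471 [0.674 0.187 0.012] [0.75  0.261 0.1  ]
[316 144] 33 [0.74  0.199 0.013] [0.75  0.217 0.097]
[706 299] 4298 [ 0.2   -0.586  0.012] [ 0.75  -0.536  0.1  ]
[259 151] 113 [0.727 0.306 0.012] [0.75  0.355 0.048]
[420 180] 893 [ 0.625 -0.076  0.013] [0.741 0.06  0.099]
[553 181] 669 [ 0.632 -0.329  0.012] [ 0.708 -0.218  0.1  ]
[380 177] 142 [0.656 0.057 0.012] [0.697 0.11  0.099]
[196 186] 206 [0.64  0.42  0.012] [0.695 0.493 0.1  ]
[344 198] 88 [0.611 0.124 0.012] [0.667 0.174 0.028]
[278 212] 316 [0.59  0.226 0.012] [0.639 0.369 0.034]
[304 252] 143 [0.489 0.205 0.012] [0.556 0.263 0.086]
[353 252] 118 [0.49  0.109 0.012] [0.552 0.158 0.083]
[277 263] 79 [0.451 0.268 0.012] [0.555 0.29  0.022]
[331 242] 18 [0.546 0.164 0.012] [0.553 0.19  0.02 ]
[642 242] 104 [ 0.544 -0.491  0.012] [ 0.556 -0.412  0.032]
[213 271] 348 [0.429 0.388 0.012] [0.548 0.44  0.044]
[364 294] 371 [0.395 0.068 0.012] [0.55  0.216 0.025]
[656 256] 59 [ 0.509 -0.498  0.013] [ 0.537 -0.471  0.028]
[289 303] 192 [0.397 0.218 0.012] [0.463 0.291 0.025]
[328 294] 105 [0.406 0.148 0.012] [0.464 0.21  0.02
[... 372 characters left out ...]
6  0.012] [0.386 0.453 0.029]
[537 332] 114 [ 0.35  -0.246  0.013] [ 0.379 -0.218  0.059]
[314 361] 198 [0.29  0.16  0.012] [0.327 0.251 0.033]
[232 375] 26 [0.27  0.357 0.012] [0.292 0.377 0.02 ]
[236 396] 21 [0.231 0.341 0.012] [0.245 0.375 0.016]
[262 393] 20 [0.239 0.297 0.012] [0.248 0.319 0.018]
[212 404] 39 [0.216 0.391 0.012] [0.231 0.425 0.02 ]
[236 409] 23 [0.206 0.343 0.012] [0.217 0.369 0.016]
[267 409] 22 [0.209 0.285 0.012] [0.22  0.307 0.019]
bench z 0.000509604868029534
red [ 0.364 -0.233  0.057]
white [ 0.43  -0.192  0.049]
black [ 0.412 -0.019  0.056]
bcup [0.437 0.249 0.01 ]
wcup [0.438 0.18  0.005]
rcup [0.434 0.111 0.013]
big [0.486 0.412 0.028]
small [0.306 0.201 0.024]
```

View pics/roll.png

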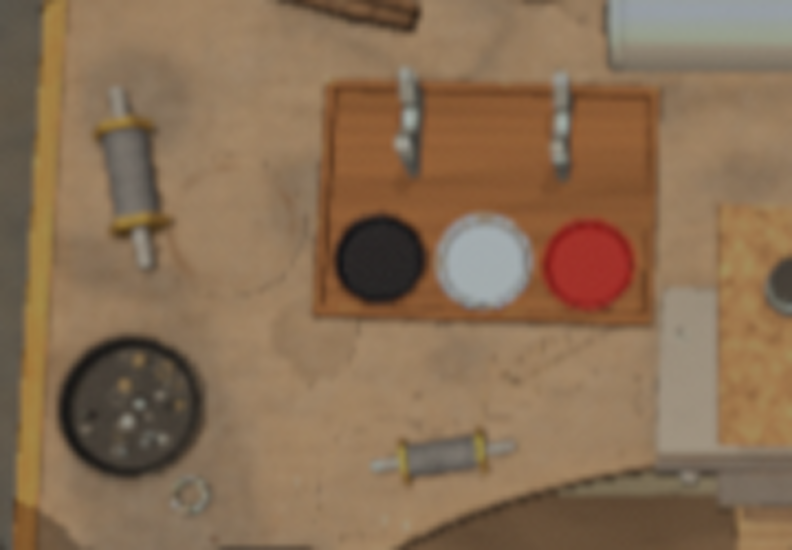

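The left one (crop centre about (132,175), raw px (149,190)) spans about 124 mm and the lower one about 92 mm. So the left roller is the job's. I'll move above the caddy, squaring the tool on the way.

play_rows:
  steps:
    - [[0,0,0],[0,0,-0.07],0]
    - [[0,0,0],[0,0,-0.07],0]
    - [[-0.25,-0.3,0],[0,0,-0.006],0]
    - [[-0.25,-0.3,0],[0,0,0],0]
    - [[-0.25,-0.3,0],[0,0,0],0]
    - [[-0.25,-0.3,0],[0,0,0],0]
    - [[-0.25,-0.3,0],[0,0,0],0]
    - [[-0.25,-0.3,0],[0,0,0],0]

```text
t: 0.95
ee_pos: [0.3089, 0.3184, 0.2406]
ee_rot: [0.001, 1.0, -0.0, -0.0]
ft_force: [0.2, 0.5, -0.6]
width: 0.0918
gripper_force: 0.0
```

play_rows:
  steps:
    - [[-0.25,-0.3,0],[0,0,0],0.4]
    - [[-0.25,-0.3,0],[0,0,0],0.4]
    - [[-0.25,-0.3,0],[0,0,0],0.4]
    - [[-0.25,-0.3,0],[0,0,0],0.4]
    - [[0,0,0],[0,0,0],0.4]
    - [[0,0,0],[0,0,0],0.4]
    - [[0,0,0],[0,0,0],0.4]
    - [[0,0,0],[0,0,0],0.4]

```text
t: 1.75
ee_pos: [0.4073, 0.2005, 0.2407]
ee_rot: [0.0, 1.0, 0.0, -0.0]
ft_force: [0.3, 0.0, 0.1]
width: 0.0549
gripper_force: 0.0
```

Run:
```python
from h import *
im,d,p=cap('wrist','w1.png')
cv2.imwrite('pics/w1v.png',cv2.resize(im,(800,600)))
o=readout.get_obs();print(o['t'],o['ee_pos'],o['ee_rot'],o['q'].round(2),o['width'])
```

```text
1.8 [0.40735194 0.20042805 0.2407624 ] [ 7.71220181e-05  9.99999992e-01  9.25139762e-05 -4.63661151e-05] [ 0.29  0.21  1.71  0.    1.22 -1.28] 0.05489556956250246
```

View pics/w1v.png

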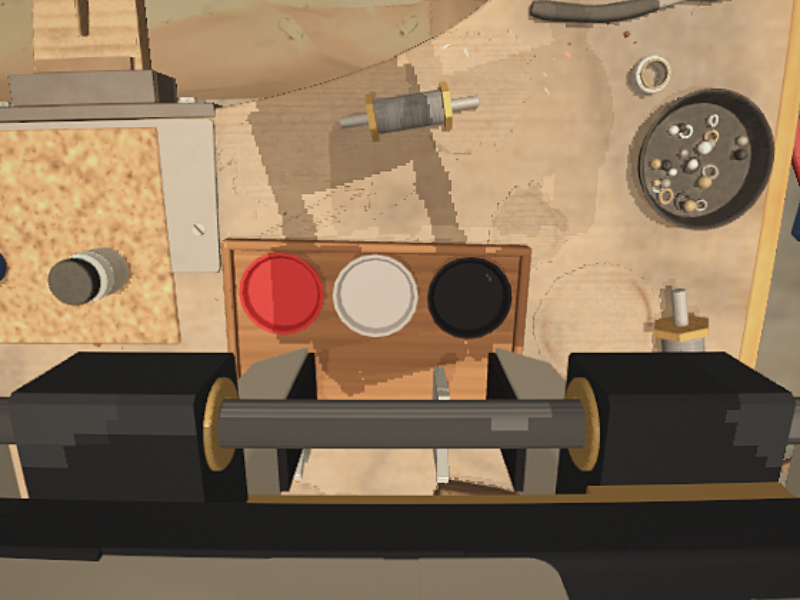

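Wrist view (800x600): cups are red (282,293), white (375,295) and black (469,298), the black jar is at (88,277), and the small roller is at (410,110). Next I'll fit the cups in both views, triangulate the caps, and work out caddy yaw and roller pose.

```bash
cat > cups.py <<'E'
from h import *
I={n:load(n) for n in ['top0.png','w1.png','scene0.png']}
def blob(fn,uv8,kind,r=30):
    im,_,p=I[fn]; u,v=[a*0.7 for a in uv8]
    hsv=cv2.cvtColor(im,cv2.COLOR_BGR2HSV); H,S,V=cv2.split(hsv)
    m={'red':((H<8)|(H>172))&(S>150),'white':(S<60)&(V>140),'black':(V<75),'yellow':(H>22)&(H<35)&(S>150)}[kind].astype(np.uint8)
    w=np.zeros_like(m); cv2.circle(w,(int(u),int(v)),r,1,-1); m&=w
    n,l,st,c=cv2.connectedComponentsWithStats(m); i=1+np.argmax(st[1:,4])
    cn=max(cv2.findContours((l==i).astype(np.uint8),cv2.RETR_EXTERNAL,cv2.CHAIN_APPROX_NONE)[0],key=len)
    e=cv2.fitEllipse(cn); return np.array(e[0]),e[1],st[i,4]
if __name__=='__main__':
    for k,a,b in [('red',(363,299),(282,293)),('white',(329,298),(375,295)),('black',(295,298),(469,298))]:
        A=blob('top0.png',a,k,18);B=blob('w1.png',b,k,36)
        print(k,A[0].round(1),A[1],B[0].round(1),B[1],'tri',tri([ray(I['top0.png'][2],A[0]),ray(I['w1.png'][2],B[0])]).round(4),
         'w@16.5mm',onplane(I['w1.png'][2],B[0],.0165).round(4),'top',onplane(I['top0.png'][2],A[0],.0165).round(4))
    for k,a,b in [('red',(540,331),(546,374)),('white',(518,298),(540,345)),('black',(429,306),(441,314))]:
        A=blob('top0.png',a,k,10);B=blob('scene0.png',b,k,11)
        print(k,A[0].round(1),A[2],B[0].round(1),B[2],tri([ray(I['top0.png'][2],A[0]),ray(I['scene0.png'][2],B[0])]).round(4),'top@52',onplane(I['top0.png'][2],A[0],.05).round(4))
    # cheeks & roller from top depth
    im,d,p=I['top0.png']; P=pts(p,d)
    for (x0,x1,y0,y1,zm) in [(.48,.57,.2,.27,.05),(.48,.57,.1,.165,.05)]:
        q=P[(P[...,0]>x0)&(P[...,0]<x1)&(P[...,1]>y0)&(P[...,1]<y1)&(P[...,2]>zm)]; print('cheek',len(q),q.mean(0).round(4),q.min(0).round(3),q.max(0).round(3))
    m=((P[...,0]>.41)&(P[...,0]<.56)&(P[...,1]>.38)&(P[...,1]<.45)&(P[...,2]>.01)).astype(np.uint8)
    n,l,st,c=cv2.connectedComponentsWithStats(m);i=1+np.argmax(st[1:,4]); v,u=np.where(l==i)
    r=cv2.minAreaRect(np.c_[u,v].astype(np.float32)); print(r)
    X=onplane(p,cv2.boxPoints(r),.018); print(X.round(4)); print('centre',X.mean(0).round(4),'z top',np.percentile(P[l==i][:,2],[50,95]))
E
python3 cups.py
```

```text
red [253.2 209.8] (20.11226463317871, 20.389835357666016) [196.5 205. ] (55.6524543762207, 59.19831085205078) tri [0.4323 0.1131 0.0125] w@16.5mm [[0.4317 0.1141 0.0165]] top [[0.4312 0.1128 0.0165]]
white [229.2 208.9] (19.375097274780273, 19.780296325683594) [262.2 206.6] (55.99016571044922, 58.14556121826172) tri [0.434  0.1816 0.0144] w@16.5mm [[0.4334 0.1817 0.0165]] top [[0.4336 0.1815 0.0165]]
black [205.9 208.6] (19.014535903930664, 19.734434127807617) [328.3 208. ] (55.3390007019043, 58.11192321777344) tri [0.4327 0.2478 0.0249] w@16.5mm [[0.435  0.2498 0.0165]] top [[0.4343 0.2481 0.0165]]
red [377.8 231.3] 60 [382.7 261.7] 104 [ 0.3652 -0.235   0.0451] top@52 [[ 0.3645 -0.2341  0.05  ]]
white [362.7 207.7] 58 [377.1 244.3] 135 [ 0.434  -0.1961  0.0331] top@52 [[ 0.4312 -0.1942  0.05  ]]
black [299.8 213.4] 56 [309.  220.3] 28 [ 0.4152 -0.0187  0.0465] top@52 [[ 0.4144 -0.0183  0.05  ]]
cheek 61 [0.5173 0.2262 0.0678] [0.489 0.222 0.052] [0.547 0.231 0.086]
cheek 50 [0.5166 0.1288 0.0677] [0.491 0.124 0.051] [0.542 0.133 0.083]
((149.414794921875, 189.87525939941406), (40.84922790527344, 14.276961326599121), 82.23483276367188)
[[0.5464 0.4451 0.018 ]
 [0.5522 0.4038 0.018 ]
 [0.4321 0.3819 0.018 ]
 [0.4264 0.4226 0.018 ]]
centre [0.4893 0.4134 0.018 ] z top [0.02815871 0.03700556]
```

play_rows:
  steps:
    - [[0,-0.4,0],[0,0,0],0.4]
    - [[0,-0.4,0],[0,0,0],0.4]
    - [[0,-0.4,0],[0,0,0],0.4]
    - [[0,-0.4,0],[0,0,0],0.4]
    - [[0,-0.4,0],[0,0,0],0.4]
    - [[0,-0.4,0],[0,0,0],0.4]
    - [[0,-0.4,0],[0,0,0],0.4]
    - [[0,-0.4,0],[0,0,0],0.4]

```text
t: 2.6
ee_pos: [0.4073, -0.1213, 0.2409]
ee_rot: [0.0, 1.0, -0.0, 0.0]
ft_force: [0.4, -0.0, -0.6]
width: 0.0553
gripper_force: 0.0
```

play_rows:
  steps:
    - [[0,-0.4,0],[0,0,0],0.4]
    - [[0,-0.4,0],[0,0,0],0.4]
    - [[0,0,0.2],[0,0,0],0.4]
    - [[0,0,0.2],[0,0,0],0.4]
    - [[0,0,0],[0,0,0],0.4]
    - [[0,0,0],[0,0,0],0.4]
    - [[0,0,0],[0,0,0],0.4]
    - [[0,0,0],[0,0,0],0.4]

```text
t: 3.4
ee_pos: [0.4078, -0.2004, 0.2017]
ee_rot: [0.001, 1.0, -0.001, 0.001]
ft_force: [0.4, 0.2, -0.3]
width: 0.0553
gripper_force: 0.0
```

Run:
```python
from h import *
im,d,p=cap('wrist','w2.png')
cv2.imwrite('pics/w2v.png',cv2.resize(im,(800,600)))
o=readout.get_obs();print(o['t'],o['ee_pos'],o['ee_rot'].round(3),o['q'].round(2),o['width'])
P=pts(p,d)
m=((P[...,2]>.025)&(P[...,2]<.062)&(P[...,0]>.34)&(P[...,0]<.46)&(d>.1)).astype(np.uint8)
n,l,st,c=cv2.connectedComponentsWithStats(m)
for i in range(1,n):
    if st[i,4]<100: continue
    q=P[l==i]; zt=np.percentile(q[:,2],95); t=q[q[:,2]>zt-.004]; (x,y),r=cv2.minEnclosingCircle(t[:,:2].astype(np.float32))
    print((c[i]/.7).round(),st[i,4],'top z',zt.round(4),'centre',round(x,4),round(y,4),'r',round(r,4), im[l==i][q[:,2]>zt-.004].mean(0).round())
```

```text
3.45 [ 0.40774412 -0.20038575  0.20159977] [ 0.001  1.    -0.001  0.001] [-0.63  0.25  1.77  0.    1.12 -2.2 ] 0.05495930824718844
[344. 204.] 1103 top z 0.0507 centre 0.3651 -0.2336 r 0.0141 [ 75.  91. 196.]
[226. 266.] 1284 top z 0.0523 centre 0.4 -0.3036 r 0.0156 [104. 213. 218.]
[550. 281.] 961 top z 0.0535 centre 0.4118 -0.1086 r 0.007 [141. 164. 178.]
[702. 290.] 1773 top z 0.0548 centre 0.4155 -0.0177 r 0.0163 [ 74.  89. 102.]
[412. 315.] 918 top z 0.0487 centre 0.432 -0.1939 r 0.0129 [143. 163. 177.]
```

View pics/w2v.png

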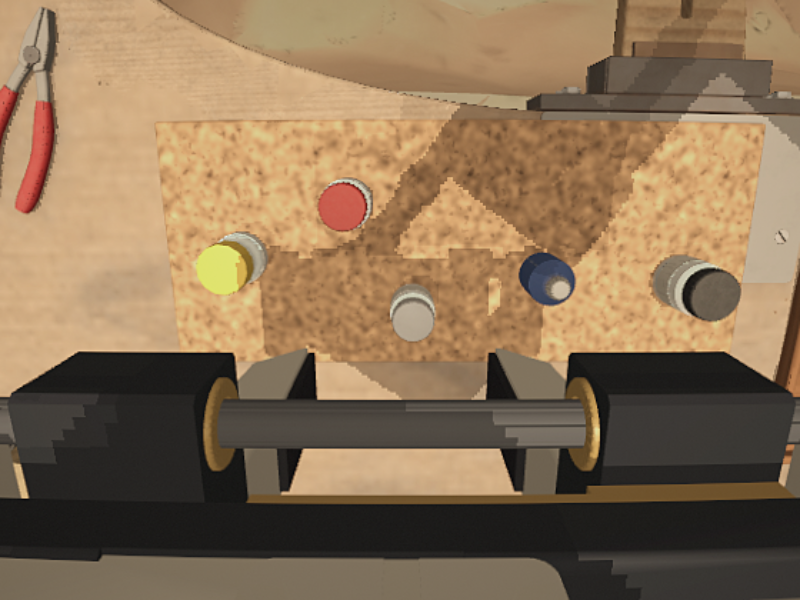

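Wrist view (800x600): red jar (343,205), white (413,315), black (712,292), with yellow (222,268) and the blue bottle (548,280) left alone. Depth heights agree with the text to within 2 mm. Picking red now.

play_rows:
  steps:
    - [[0.21,-0.17,0.2],[0,0,0],0.4]
    - [[0.217,-0.166,0.2],[0,0,0],0.4]
    - [[0,0,0.4],[0,0,0],0.4]
    - [[0,0,0.3],[0,0,0],0.4]
    - [[0,0,0.2],[0,0,0],0.4]
    - [[0,0,0.2],[0,0,0],0.4]
    - [[0,0,0.187],[0,0,0],0.4]
    - [[0,0,0],[0,0,0],0.4]

```text
t: 4.25
ee_pos: [0.3638, -0.2332, 0.0307]
ee_rot: [0.001, 1.0, 0.001, -0.001]
ft_force: [0.3, 0.1, 0.7]
width: 0.0553
gripper_force: 0.0
```

play_rows:
  steps:
    - [[0,0,0],[0,0,0],0.5]
    - [[0,0,0],[0,0,0],0.6]
    - [[0,0,0],[0,0,0],0.7]
    - [[0,0,0],[0,0,0],0.8]
    - [[0,0,0],[0,0,0],1]
    - [[0,0,0],[0,0,0],1]
    - [[0,0,0],[0,0,0],1]
    - [[0,0,0],[0,0,0],1]

```text
t: 5.05
ee_pos: [0.3649, -0.2342, 0.0327]
ee_rot: [0.001, 1.0, -0.0, 0.001]
ft_force: [0.3, 1.9, 7.8]
width: 0.0286
gripper_force: 30.0
```

play_rows:
  steps:
    - [[0,0,-0.1],[0,0,0],1]
    - [[0,0,-0.2],[0,0,0],1]
    - [[0,0,-0.2],[0,0,0],1]
    - [[0,0,-0.2],[0,0,0],1]
    - [[0,0,-0.2],[0,0,0],1]
    - [[0,0.2,-0.1],[0,0,0],1]
    - [[-0.07,0.3,0],[0,0,0],1]
    - [[-0.1,0.4,0],[0,0,0],1]

```text
t: 5.85
ee_pos: [0.3819, -0.1441, 0.133]
ee_rot: [0.002, 1.0, -0.001, 0.001]
ft_force: [0.8, 0.3, -1.0]
width: 0.0285
gripper_force: 30.0
```

play_rows:
  steps:
    - [[-0.1,0.4,0],[0,0,0],1]
    - [[-0.1,0.4,0],[0,0,0],1]
    - [[-0.1,0.4,0],[0,0,0],1]
    - [[-0.1,0.4,0],[0,0,0],1]
    - [[-0.1,0.4,0],[0,0,0],1]
    - [[0,0.38,0],[0,0,0],1]
    - [[0,0.195,0],[0,0,0],1]
    - [[0,0,0],[0,0,0],1]

```text
t: 6.65
ee_pos: [0.4318, 0.1155, 0.1325]
ee_rot: [-0.001, 1.0, 0.0, 0.0]
ft_force: [-0.1, -0.3, -1.0]
width: 0.0287
gripper_force: 30.0
```

Run:
```python
from h import *
im,d,p=cap('wrist','w3.png')
cv2.imwrite('pics/w3v.png',cv2.resize(im,(800,600)))
o=readout.get_obs();print(o['t'],o['ee_pos'],o['ee_rot'].round(3),o['ft_force'],o['width'],o['gripper_force'])
```

```text
6.7 [0.43189553 0.11417124 0.13240122] [-0.  1. -0.  0.] [ 0.45663462  0.49155952 -1.63153988] 0.028199242585011608 29.99999761615858
```

View pics/w3v.png

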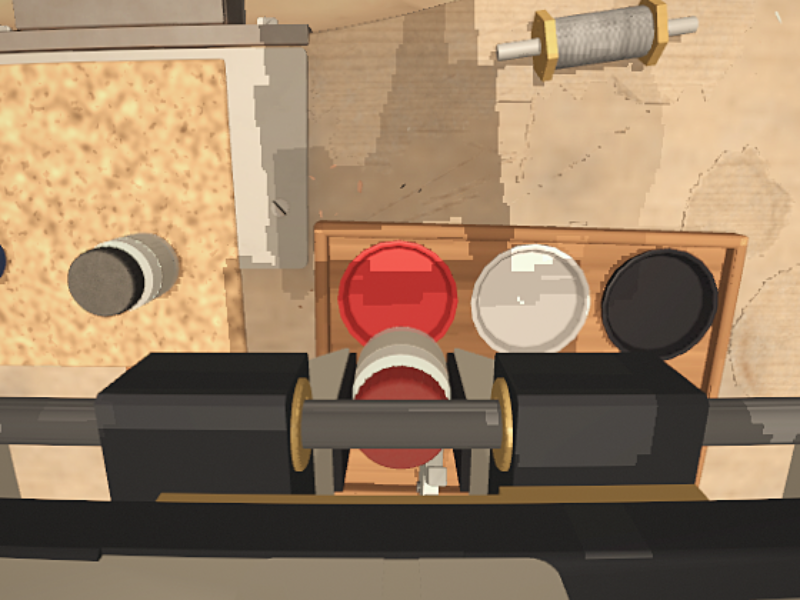

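The red jar is held upright at column 400 and the red cup is centred at (398,295), so they are aligned. Lowering.

play_rows:
  steps:
    - [[0,0,0.2],[0,0,0],1]
    - [[0,0,0.25],[0,0,0],1]
    - [[0,0,0.2],[0,0,0],1]
    - [[0,0,0.15],[0,0,0],1]
    - [[0,0,0.08],[0,0,0],1]
    - [[0,0,0.04],[0,0,0],1]
    - [[0,0,0],[0,0,0],1]
    - [[0,0,0],[0,0,0],1]

```text
t: 7.5
ee_pos: [0.4327, 0.1132, 0.0406]
ee_rot: [0.001, 1.0, 0.0, 0.001]
ft_force: [0.4, -0.4, -0.7]
width: 0.0287
gripper_force: 30.0
```

play_rows:
  steps:
    - [[0,0,0.01],[0,0,0],1]
    - [[0,0,0.01],[0,0,0],1]
    - [[0,0,0.01],[0,0,0],1]
    - [[0,0,0.01],[0,0,0],1]
    - [[0,0,0],[0,0,0],1]
    - [[0,0,0],[0,0,0],1]
    - [[0,0,0],[0,0,0],1]
    - [[0,0,0],[0,0,0],1]

```text
t: 8.3
ee_pos: [0.4324, 0.1135, 0.0372]
ee_rot: [0.001, 1.0, 0.0, 0.001]
ft_force: [-3.6, -0.5, 13.3]
width: 0.0289
gripper_force: 30.0
```

play_rows:
  steps:
    - [[0,0,-0.005],[0,0,0],0.66]
    - [[0,0,0],[0,0,0],0.6]
    - [[0,0,0],[0,0,0],0.55]
    - [[0,0,0],[0,0,0],0.5]
    - [[0,0,0],[0,0,0],0.5]
    - [[0,0,-0.2],[0,0,0],0.5]
    - [[0,0,-0.3],[0,0,0],0.5]
    - [[0,0,-0.3],[0,0,0],0.5]

```text
t: 9.1
ee_pos: [0.4317, 0.1133, 0.1171]
ee_rot: [0.001, 1.0, -0.0, -0.001]
ft_force: [0.8, -0.3, -0.2]
width: 0.0459
gripper_force: 0.0
```

play_rows:
  steps:
    - [[0,-0.2,-0.1],[0,0,0],0.4]
    - [[0,-0.4,0],[0,0,0],0.4]
    - [[0,-0.4,0],[0,0,0],0.4]
    - [[0,-0.4,0],[0,0,0],0.4]
    - [[0,-0.4,0],[0,0,0],0.4]
    - [[0,-0.4,0],[0,0,0],0.4]
    - [[0,-0.4,0],[0,0,0],0.4]
    - [[0,-0.4,0],[0,0,0],0.4]

```text
t: 9.9
ee_pos: [0.4312, -0.1882, 0.1264]
ee_rot: [0.001, 1.0, 0.0, -0.0]
ft_force: [0.6, 0.2, 0.5]
width: 0.0551
gripper_force: 0.0
```

play_rows:
  steps:
    - [[0,-0.08,0],[0,0,0],0.4]
    - [[0,0,0],[0,0,0],0.4]
    - [[0,0,0.25],[0,0,0],0.4]
    - [[0,0,0.2],[0,0,0],0.4]
    - [[0,0,0.2],[0,0,0],0.4]
    - [[0,0,0.17],[0,0,0],0.4]
    - [[0,0,0.1],[0,0,0],0.4]
    - [[0,0,0],[0,0,0],0.4]

```text
t: 10.7
ee_pos: [0.4309, -0.193, 0.0335]
ee_rot: [0.0, 1.0, 0.001, -0.001]
ft_force: [0.3, 1.0, 0.4]
width: 0.0551
gripper_force: 0.0
```

Close on white and lift; the path to the white cup runs at z≈0.13, well above the red jar.

play_rows:
  steps:
    - [[0,0,0],[0,0,0],0.5]
    - [[0,0,0],[0,0,0],0.6]
    - [[0,0,0],[0,0,0],0.7]
    - [[0,0,0],[0,0,0],0.8]
    - [[0,0,0],[0,0,0],1]
    - [[0,0,0],[0,0,0],1]
    - [[0,0,0],[0,0,0],1]
    - [[0,0,0],[0,0,0],1]

```text
t: 11.5
ee_pos: [0.4318, -0.1947, 0.035]
ee_rot: [0.001, 1.0, -0.0, 0.0]
ft_force: [-0.8, 0.2, 6.4]
width: 0.0263
gripper_force: 30.0
```

play_rows:
  steps:
    - [[0,0,-0.1],[0,0,0],1]
    - [[0,0,-0.2],[0,0,0],1]
    - [[0,0,-0.2],[0,0,0],1]
    - [[0,0,-0.2],[0,0,0],1]
    - [[0,0,-0.2],[0,0,0],1]
    - [[0,0.1,-0.1],[0,0,0],1]
    - [[0,0.25,0],[0,0,0],1]
    - [[0,0.4,0],[0,0,0],1]

```text
t: 12.3
ee_pos: [0.4318, -0.1195, 0.1348]
ee_rot: [0.002, 1.0, -0.0, 0.001]
ft_force: [0.7, 0.4, -0.9]
width: 0.0268
gripper_force: 30.0
```

play_rows:
  steps:
    - [[0,0.4,0],[0,0,0],1]
    - [[0,0.4,0],[0,0,0],1]
    - [[0,0.4,0],[0,0,0],1]
    - [[0,0.4,0],[0,0,0],1]
    - [[0,0.4,0],[0,0,0],1]
    - [[0,0.4,0],[0,0,0],1]
    - [[-0.02,0.4,0],[0,0,0],1]
    - [[0,0.2,0],[0,0,0],1]

```text
t: 13.1
ee_pos: [0.4333, 0.1835, 0.1344]
ee_rot: [-0.0, 1.0, 0.0, -0.0]
ft_force: [-0.1, -0.8, -0.5]
width: 0.0266
gripper_force: 30.0
```

Run:
```python
from h import *
im,d,p=cap('wrist','w4.png')
cv2.imwrite('pics/w4v.png',cv2.resize(im,(800,600)))
o=readout.get_obs();print(o['t'],o['ee_pos'],o['ee_rot'].round(3),o['ft_force'],o['width'],o['gripper_force'])
```

```text
13.15 [0.43334942 0.18487112 0.13440358] [-0.     1.     0.001 -0.   ] [-0.30275695  2.13737579 -0.96700725] 0.026637937690196622 30.000334372889483
```

View pics/w4v.png

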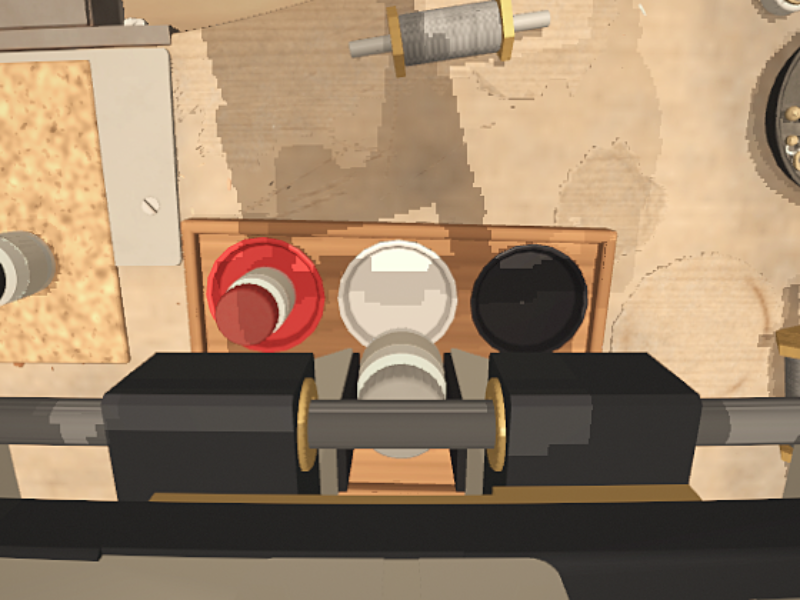

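The red jar stands in its cup at (255,300), and the white jar is aligned over its own cup at (398,297). Lowering.

play_rows:
  steps:
    - [[0,0,0.2],[0,0,0],1]
    - [[0,0,0.25],[0,0,0],1]
    - [[0,0,0.2],[0,0,0],1]
    - [[0,0,0.15],[0,0,0],1]
    - [[0,0,0.08],[0,0,0],1]
    - [[0,0,0.04],[0,0,0],1]
    - [[0,0,0],[0,0,0],1]
    - [[0,0,0],[0,0,0],1]

```text
t: 13.95
ee_pos: [0.4346, 0.1805, 0.0431]
ee_rot: [0.001, 1.0, 0.0, 0.0]
ft_force: [-0.1, 0.1, -1.0]
width: 0.0265
gripper_force: 30.0
```

play_rows:
  steps:
    - [[0,0,0.005],[0,0,0],1]
    - [[0,0,0.01],[0,0,0],1]
    - [[0,0,0.01],[0,0,0],1]
    - [[0,0,0.01],[0,0,0],1]
    - [[0,0,0],[0,0,0],1]
    - [[0,0,0],[0,0,0],1]
    - [[0,0,0],[0,0,0],1]
    - [[0,0,0],[0,0,0],1]

```text
t: 14.75
ee_pos: [0.4345, 0.1804, 0.0395]
ee_rot: [0.001, 1.0, 0.0, 0.0]
ft_force: [-1.1, -0.5, 5.1]
width: 0.0268
gripper_force: 30.0
```

play_rows:
  steps:
    - [[0,0,0],[0,0,0],0.66]
    - [[0,0,0],[0,0,0],0.62]
    - [[0,0,0],[0,0,0],0.58]
    - [[0,0,0],[0,0,0],0.58]
    - [[0,0,0],[0,0,0],0.58]
    - [[0,0,-0.2],[0,0,0],0.58]
    - [[0,0,-0.3],[0,0,0],0.58]
    - [[0,0,-0.3],[0,0,0],0.58]

```text
t: 15.55
ee_pos: [0.4339, 0.1803, 0.1196]
ee_rot: [0.001, 1.0, -0.0, -0.001]
ft_force: [0.9, 0.3, 1.1]
width: 0.0385
gripper_force: 0.0
```

play_rows:
  steps:
    - [[0,-0.2,-0.1],[0,0,0],0.36]
    - [[0.19,-0.4,0],[0,0,0],0.36]
    - [[0,-0.4,0],[0,0,0],0.36]
    - [[0,-0.4,0],[0,0,0],0.36]
    - [[0,-0.4,0],[0,0,0],0.36]
    - [[0,-0.184,0],[0,0,0],0.36]
    - [[0,0,0],[0,0,0],0.36]
    - [[0,0,0.15],[0,0,0],0.36]

```text
t: 16.35
ee_pos: [0.416, -0.0183, 0.115]
ee_rot: [0.002, 1.0, -0.0, 0.002]
ft_force: [0.2, 0.2, -0.3]
width: 0.0587
gripper_force: 0.0
```

play_rows:
  steps:
    - [[0,0,0.2],[0,0,0],0.36]
    - [[0,0,0.2],[0,0,0],0.36]
    - [[0,0,0.2],[0,0,0],0.36]
    - [[0,0,0.14],[0,0,0],0.36]
    - [[0,0,0.05],[0,0,0],0.36]
    - [[0,0,0],[0,0,0],0.36]
    - [[0,0,0],[0,0,0],0.36]
    - [[0,0,0],[0,0,0],0.36]

```text
t: 17.15
ee_pos: [0.4154, -0.0179, 0.0357]
ee_rot: [0.001, 1.0, -0.0, 0.001]
ft_force: [0.4, -0.1, 0.9]
width: 0.0588
gripper_force: 0.0
```

play_rows:
  steps:
    - [[0,0,0],[0,0,0],0.45]
    - [[0,0,0],[0,0,0],0.55]
    - [[0,0,0],[0,0,0],0.65]
    - [[0,0,0],[0,0,0],0.75]
    - [[0,0,0],[0,0,0],1]
    - [[0,0,0],[0,0,0],1]
    - [[0,0,0],[0,0,0],1]
    - [[0,0,0],[0,0,0],1]

```text
t: 17.95
ee_pos: [0.415, -0.018, 0.0351]
ee_rot: [0.001, 1.0, 0.0, 0.0]
ft_force: [-0.0, 1.1, 3.6]
width: 0.0331
gripper_force: 30.0
```

play_rows:
  steps:
    - [[0,0,-0.1],[0,0,0],1]
    - [[0,0,-0.2],[0,0,0],1]
    - [[0,0,-0.2],[0,0,0],1]
    - [[0,0,-0.2],[0,0,0],1]
    - [[0,0,-0.2],[0,0,0],1]
    - [[0,0.1,-0.1],[0,0,0],1]
    - [[-0.1,0.25,0],[0,0,0],1]
    - [[-0.096,0.4,0],[0,0,0],1]

```text
t: 18.75
ee_pos: [0.4351, 0.0572, 0.1356]
ee_rot: [0.003, 1.0, -0.0, 0.001]
ft_force: [1.3, -0.6, -0.8]
width: 0.0332
gripper_force: 30.0
```

play_rows:
  steps:
    - [[0,0.4,0],[0,0,0],1]
    - [[0,0.4,0],[0,0,0],1]
    - [[0,0.4,0],[0,0,0],1]
    - [[0,0.4,0],[0,0,0],1]
    - [[0,0.2,0],[0,0,0],1]
    - [[0,0.115,0],[0,0,0],1]
    - [[0,0,0],[0,0,0],1]
    - [[0,0,0],[0,0,0],1]

```text
t: 19.55
ee_pos: [0.4347, 0.2479, 0.1348]
ee_rot: [0.001, 1.0, -0.0, -0.0]
ft_force: [0.3, 1.1, -0.3]
width: 0.0335
gripper_force: 30.0
```

Run:
```python
from h import *
im,d,p=cap('wrist','w5.png')
cv2.imwrite('pics/w5v.png',cv2.resize(im,(800,600)))
o=readout.get_obs();print(o['t'],o['ee_pos'],o['ee_rot'].round(3),o['ft_force'],o['width'],o['gripper_force'])
```

```text
19.6 [0.43490516 0.2475746  0.13490756] [ 0.001  1.    -0.    -0.   ] [-0.51752628 -0.53793844 -1.32343395] 0.03319890433289721 29.999802367274242
```

View pics/w5v.png

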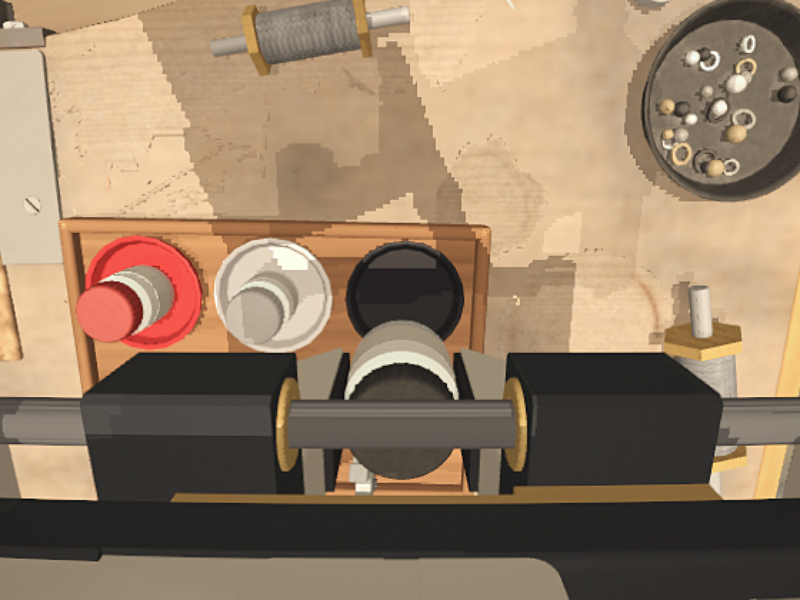

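Red and white stand in their cups, and the black jar (column 401) is aligned over the black cup (404,297). Lowering.

play_rows:
  steps:
    - [[0,0.01,0.2],[0,0,0],1]
    - [[0,0,0.25],[0,0,0],1]
    - [[0,0,0.2],[0,0,0],1]
    - [[0,0,0.15],[0,0,0],1]
    - [[0,0,0.08],[0,0,0],1]
    - [[0,0,0.04],[0,0,0],1]
    - [[0,0,0],[0,0,0],1]
    - [[0,0,0],[0,0,0],1]

```text
t: 20.4
ee_pos: [0.4356, 0.2495, 0.0437]
ee_rot: [0.001, 1.0, 0.0, 0.001]
ft_force: [-0.4, 0.8, -0.5]
width: 0.0328
gripper_force: 30.0
```

play_rows:
  steps:
    - [[0,0,0.005],[0,0,0],1]
    - [[0,0,0.01],[0,0,0],1]
    - [[0,0,0.01],[0,0,0],1]
    - [[0,0,0.01],[0,0,0],1]
    - [[0,0,0],[0,0,0],1]
    - [[0,0,0],[0,0,0],1]
    - [[0,0,0],[0,0,0],1]
    - [[0,0,0],[0,0,0],1]

```text
t: 21.2
ee_pos: [0.4351, 0.2496, 0.0396]
ee_rot: [0.001, 1.0, 0.0, 0.0]
ft_force: [-0.0, 0.9, 3.0]
width: 0.0329
gripper_force: 30.0
```

play_rows:
  steps:
    - [[0,0,0],[0,0,0],0.6]
    - [[0,0,0],[0,0,0],0.55]
    - [[0,0,0],[0,0,0],0.52]
    - [[0,0,0],[0,0,0],0.52]
    - [[0,0,0],[0,0,0],0.52]
    - [[0,0,-0.2],[0,0,0],0.52]
    - [[0,0,-0.4],[0,0,0],0.52]
    - [[0,0,-0.4],[0,0,0],0.4]

```text
t: 22.0
ee_pos: [0.4345, 0.2492, 0.1402]
ee_rot: [0.001, 1.0, -0.0, -0.001]
ft_force: [1.0, 1.2, 0.4]
width: 0.0482
gripper_force: 0.0
```

play_rows:
  steps:
    - [[0,0,-0.4],[0,0,0],0.4]
    - [[-0.15,0.3,-0.3],[0,0,0],0.4]
    - [[-0.15,0.3,-0.3],[0,0,0],0.4]
    - [[-0.15,0.3,0],[0,0,0],0.4]
    - [[-0.15,0.3,0],[0,0,0],0.4]
    - [[-0.15,0.4,0],[0,0,0],0.4]
    - [[0,0,0],[0,0,0],0.4]
    - [[0,0,0],[0,0,0],0.4]

```text
t: 22.8
ee_pos: [0.51, 0.4097, 0.2383]
ee_rot: [0.0, 1.0, -0.001, -0.001]
ft_force: [-0.0, -0.5, -0.2]
width: 0.0551
gripper_force: 0.0
```

Run:
```python
from h import *
o=readout.get_obs();im,d,p=cap('wrist','w6.png')
cv2.imwrite('pics/w6v.png',cv2.resize(im,(800,600)))
print(o['t'],o['ee_pos'],o['ee_rot'].round(3),o['width'],o['q'].round(2))
P=pts(p,d)
m=((P[...,2]>.008)&(P[...,2]<.06)&(P[...,0]>.40)&(P[...,0]<.57)&(P[...,1]>.36)&(P[...,1]<.47)&(d>.1)).astype(np.uint8)
n,l,st,c=cv2.connectedComponentsWithStats(m); i=1+np.argmax(st[1:,4]); q=P[l==i]
t=q[:,:2].astype(np.float32); r=cv2.minAreaRect(t); print(st[i,4],(c[i]/.7).round(),'rect m',r,'z',np.percentile(q[:,2],[50,90,99]))
print(cv2.fitLine(t,cv2.DIST_L2,0,.01,.01).ravel(), cv2.boxPoints(r).round(4).tolist())
```

```text
22.8 [0.5100399  0.40972762 0.23831182] [ 0.     1.    -0.001 -0.001] 0.05508066515093665 [ 0.56  0.59  1.13 -0.    1.43 -1.01]
2995 [407. 230.] rect m ((0.4892609119415283, 0.41437649726867676), (0.12418066710233688, 0.041514113545417786), 12.323678016662598) z [0.03034824 0.03514371 0.03721444]
[0.9764691  0.21565735 0.48759818 0.4141707 ] [[0.42419999837875366, 0.4214000105857849], [0.43299999833106995, 0.3808000087738037], [0.5544000267982483, 0.4072999954223633], [0.5454999804496765, 0.4478999972343445]]
```

View pics/w6v.png

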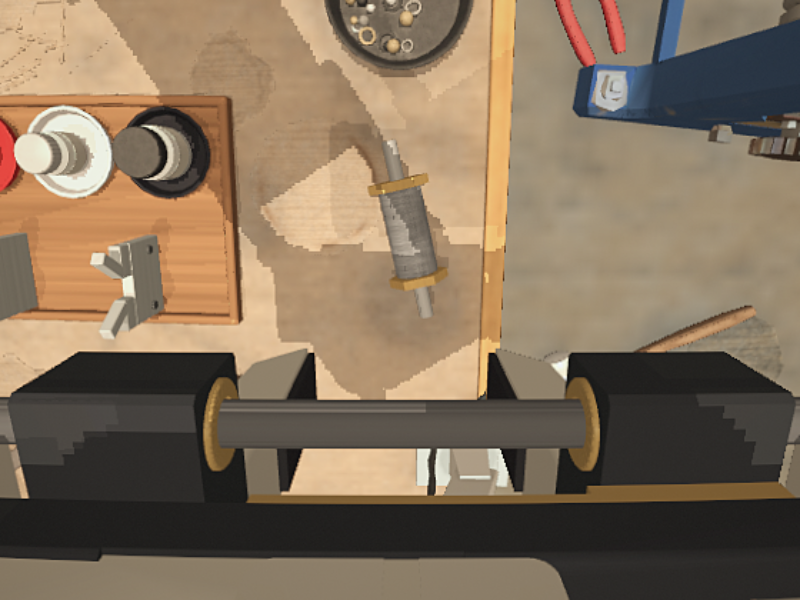

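Wrist view: the larger roller is centred at (407,230), 124 mm long with its top at about 36 mm. The black jar stands in its cup at (160,155). Aligning and descending to grip the felt.

play_rows:
  steps:
    - [[0.207,0.046,0.2],[0,0,0],0.4]
    - [[0,0,0.4],[0,0,-0.06],0.4]
    - [[0,0,0.4],[0,0,-0.043],0.4]
    - [[0,0,0.4],[0,0,0],0.4]
    - [[0,0,0.3],[0,0,0],0.4]
    - [[0,0,0.1],[0,0,0],0.4]
    - [[0,0,0],[0,0,0],0.4]
    - [[0,0,0],[0,0,0],0.4]

```text
t: 23.65
ee_pos: [0.4907, 0.4142, 0.0616]
ee_rot: [-0.106, 0.994, 0.001, 0.001]
ft_force: [0.3, 0.0, 0.1]
width: 0.055
gripper_force: 0.0
```

play_rows:
  steps:
    - [[0,0,0.15],[0,0,0],0.4]
    - [[0,0,0.15],[0,0,0],0.4]
    - [[0,0,0.1],[0,0,0],0.4]
    - [[0,0,0],[0,0,0],0.4]
    - [[0,0,0],[0,0,0],0.4]
    - [[0,0,0],[0,0,0],0.4]
    - [[0,0,0],[0,0,0],0.4]
    - [[0,0,0],[0,0,0],0.4]

```text
t: 24.45
ee_pos: [0.4899, 0.4142, 0.02]
ee_rot: [-0.107, 0.994, 0.0, 0.0]
ft_force: [-0.2, -0.1, 0.6]
width: 0.0552
gripper_force: 0.0
```

play_rows:
  steps:
    - [[0,0,0.025],[0,0,0],0.5]
    - [[0,0,0],[0,0,0],0.6]
    - [[0,0,0],[0,0,0],0.65]
    - [[0,0,0],[0,0,0],0.7]
    - [[0,0,0],[0,0,0],0.8]
    - [[0,0,0],[0,0,0],1]
    - [[0,0,0],[0,0,0],1]
    - [[0,0,0],[0,0,0],1]

```text
t: 25.25
ee_pos: [0.4897, 0.4141, 0.0171]
ee_rot: [-0.107, 0.994, 0.0, 0.0]
ft_force: [0.0, 0.8, -0.9]
width: 0.0294
gripper_force: 30.0
```

play_rows:
  steps:
    - [[0,0,0],[0,0,0],1]
    - [[0,0,-0.1],[0,0,0],1]
    - [[0,0,-0.2],[0,0,0],1]
    - [[0,0,-0.3],[0,0,0],1]
    - [[0,0,-0.3],[0,0,0],1]
    - [[0,0,-0.3],[0,0,0],1]
    - [[0,0,-0.2],[0,0,0],1]
    - [[0,0,0],[0,0,0],1]

```text
t: 26.05
ee_pos: [0.4911, 0.4148, 0.1611]
ee_rot: [-0.107, 0.994, 0.002, 0.003]
ft_force: [-0.1, 0.4, -1.9]
width: 0.0293
gripper_force: 30.0
```

play_rows:
  steps:
    - [[0,0,0],[0,0,0.03],1]
    - [[0,0,0],[0,0,0.06],1]
    - [[0,0,0],[0,0,0.065],1]
    - [[0,0,0],[0,0,0.065],1]
    - [[0,0,0],[0,0,0.065],1]
    - [[0,0,0],[0,0,0.065],1]
    - [[0,0,0],[0,0,0.065],1]
    - [[0,0,0],[0,0,0.065],1]

```text
t: 26.85
ee_pos: [0.489, 0.4134, 0.1554]
ee_rot: [0.388, 0.922, -0.001, -0.001]
ft_force: [-0.3, -0.3, -1.7]
width: 0.0293
gripper_force: 30.0
```

play_rows:
  steps:
    - [[0,0,0],[0,0,0.065],1]
    - [[0,0,0],[0,0,0.065],1]
    - [[0,0,0],[0,0,0.065],1]
    - [[0,0,0],[0,0,0.065],1]
    - [[0,0,0],[0,0,0.065],1]
    - [[0,0,0],[0,0,0.037],1]
    - [[0,0,0],[0,0,0],1]
    - [[0,0,0],[0,0,0],1]

```text
t: 27.65
ee_pos: [0.4893, 0.4137, 0.156]
ee_rot: [0.699, 0.715, -0.001, -0.0]
ft_force: [-0.6, 0.4, -1.1]
width: 0.0294
gripper_force: 30.0
```

play_rows:
  steps:
    - [[-0.2,0,0],[0,0,0],1]
    - [[-0.35,0.05,0],[0,0,0],1]
    - [[-0.4,0.05,0],[0,0,0],1]
    - [[-0.4,0.05,0],[0,0,0],1]
    - [[-0.4,0.05,0],[0,0,0],1]
    - [[-0.35,0.033,0],[0,0,0],1]
    - [[-0.2,0,0],[0,0,0],1]
    - [[-0.054,0,0],[0,0,0],1]

```text
t: 28.45
ee_pos: [0.5179, 0.1769, 0.1568]
ee_rot: [0.7, 0.714, -0.0, -0.0]
ft_force: [0.7, 0.2, -1.3]
width: 0.0291
gripper_force: 30.0
```

Run:
```python
from h import *
o=readout.get_obs();im,d,p=cap('wrist','w7.png')
im2,d2,p2=cap('scene','s7.png');im3,d3,p3=cap('top','t7.png')
a=cv2.resize(im,(400,300)); b=cv2.resize(im2[140:260,190:350],(400,300),interpolation=cv2.INTER_CUBIC); c=cv2.resize(im3[140:245,170:310],(400,300),interpolation=cv2.INTER_CUBIC)
cv2.imwrite('pics/v7.png',np.vstack([np.hstack([a,b]),np.hstack([c,0*c])]))
print(o['t'],o['ee_pos'],o['ee_rot'].round(3),o['q'].round(2))
P=pts(p,d)
m=(P[...,2]>.06)&(P[...,2]<.09)&(P[...,0]>.47)&(P[...,0]<.57)&(d>.1)
for y0,y1 in [(.21,.245),(.11,.145)]:
    q=P[m&(P[...,1]>y0)&(P[...,1]<y1)]
    if len(q): print('cheek',len(q),q.mean(0).round(4),q.min(0).round(4),q.max(0).round(4))
```

```text
28.45 [0.51793487 0.17692    0.15682968] [ 0.7    0.714 -0.    -0.   ] [ 0.19  0.46  1.58 -0.    1.1   0.17]
cheek 818 [0.5215 0.2289 0.0742] [0.4935 0.2241 0.0601] [0.547  0.2332 0.0823]
```

View pics/v7.png

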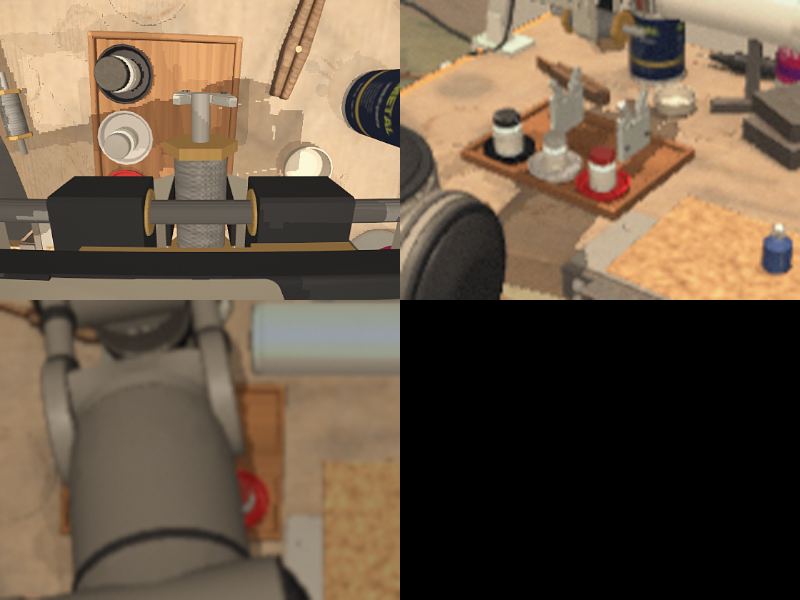

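Wrist panel: the axle end (202,118) hangs above the visible cheek, whose prongs span columns 173–237. The scene panel shows all three jars upright. I'll measure the axle tip against the cheek for the final correction.

Run:
```python
from h import *
im,d,p=load('w7.png'); P=pts(p,d); x,y,z=P[...,0],P[...,1],P[...,2]
q=P[(x>.49)&(x<.55)&(y>.2)&(y<.26)&(z>.12)&(z<.2)&(d>.05)]
for a in np.arange(.2,.26,.005):
    s=q[(q[:,1]>=a)&(q[:,1]<a+.005)]
    if len(s)>5: print('roll',a.round(3),len(s),'x',s[:,0].min().round(4),s[:,0].max().round(4),'mean',s[:,0].mean().round(4),'ztop',np.percentile(s[:,2],95).round(4))
c=P[(x>.48)&(x<.56)&(y>.222)&(y<.236)&(z>.015)&(z<.09)&(d>.05)]
for a in np.arange(.02,.09,.008):
    s=c[(c[:,2]>=a)&(c[:,2]<a+.008)]
    if len(s)>5: h=np.sort(s[:,0]); g=np.diff(h); k=g.argmax(); print('cheek z',a.round(3),len(s),h[0].round(4),h[-1].round(4),'gap',h[k].round(4),h[k+1].round(4),'mid',((h[k]+h[k+1])/2).round(4))
```

```text
roll 0.2 914 x 0.5027 0.5317 mean 0.5174 ztop 0.1733
roll 0.205 887 x 0.4962 0.5378 mean 0.5163 ztop 0.1767
roll 0.21 2357 x 0.496 0.5377 mean 0.5171 ztop 0.1765
roll 0.215 317 x 0.5119 0.5214 mean 0.5167 ztop 0.1635
roll 0.22 324 x 0.5119 0.5213 mean 0.5165 ztop 0.1635
roll 0.225 332 x 0.5114 0.5211 mean 0.5164 ztop 0.1636
roll 0.23 364 x 0.5114 0.5214 mean 0.5164 ztop 0.1634
roll 0.235 323 x 0.5113 0.5213 mean 0.5163 ztop 0.1637
cheek z 0.02 67 0.4977 0.5427 gap 0.5087 0.5321 mid 0.5204
cheek z 0.028 34 0.4936 0.5465 gap 0.507 0.5254 mid 0.5162
cheek z 0.036 30 0.4977 0.5466 gap 0.505 0.5285 mid 0.5167
cheek z 0.044 70 0.4934 0.5434 gap 0.5075 0.5256 mid 0.5166
cheek z 0.052 79 0.4925 0.5478 gap 0.5049 0.5272 mid 0.516
cheek z 0.06 146 0.4938 0.5451 gap 0.5076 0.5278 mid 0.5177
cheek z 0.068 243 0.4935 0.5469 gap 0.5076 0.5324 mid 0.52
cheek z 0.076 429 0.4935 0.547 gap 0.5031 0.5368 mid 0.5199
```

play_rows:
  steps:
    - [[0.01,0.012,0],[0,0,0.0225],1]
    - [[0,0,0],[0,0,0],1]
    - [[0,0,0.15],[0,0,0],1]
    - [[0,0,0.2],[0,0,0],1]
    - [[0,0,0.15],[0,0,0],1]
    - [[0,0,0.1],[0,0,0],1]
    - [[0,0,0],[0,0,0],1]
    - [[0,0,0],[0,0,0],1]

```text
t: 29.4
ee_pos: [0.5193, 0.1806, 0.0974]
ee_rot: [0.716, 0.698, 0.0, 0.0]
ft_force: [-0.1, 0.7, -2.2]
width: 0.0291
gripper_force: 30.0
```

```bash
cat > look.py <<'E'
from h import *
import sys
n=sys.argv[1]
o=readout.get_obs();im,d,p=cap('wrist',n+'.png')
im2,d2,p2=cap('scene',n+'s.png')
P=pts(p,d); x,y,z=P[...,0],P[...,1],P[...,2]
print(o['t'],o['ee_pos'],o['ee_rot'].round(3),o['ft_force'].round(1))
zc=o['ee_pos'][2]
q=P[(x>.49)&(x<.55)&(y>.216)&(y<.2445)&(abs(z-zc-.007)<.006)&(d>.05)]
for a in np.arange(.215,.245,.005):
    s=q[(q[:,1]>=a)&(q[:,1]<a+.005)]
    if len(s)>5: print('axle',a.round(3),len(s),s[:,0].min().round(4),s[:,0].max().round(4),s[:,0].mean().round(4),'ztop',np.percentile(s[:,2],95).round(4))
c=P[(x>.48)&(x<.56)&(y>.222)&(y<.236)&(z>.072)&(z<.09)&(d>.05)]
h=np.sort(c[:,0]); k=np.diff(h).argmax(); print('cheek top',h[0],h[k],h[k+1],h[-1])
a=cv2.resize(im[20:230,190:470],(400,300)); b=cv2.resize(im2[140:260,190:350],(400,300),interpolation=cv2.INTER_CUBIC)
cv2.imwrite('pics/v'+n+'.png',np.hstack([a,b]))
E
python3 look.py w8
```

```text
29.4 [0.51933663 0.18060984 0.09735949] [0.716 0.698 0.    0.   ] [-0.1  0.7 -2.2]
axle 0.215 873 0.4992 0.5403 0.519 ztop 0.1097
axle 0.22 316 0.5152 0.5246 0.52 ztop 0.1041
axle 0.225 329 0.5153 0.5247 0.52 ztop 0.1041
axle 0.23 338 0.5152 0.5248 0.5201 ztop 0.104
axle 0.235 349 0.5153 0.5253 0.5203 ztop 0.1041
axle 0.24 228 0.5154 0.5253 0.5203 ztop 0.104
cheek top 0.4930175093972321 0.5053565227880048 0.5346820279405465 0.5469545049911256
```

View pics/vw8.png

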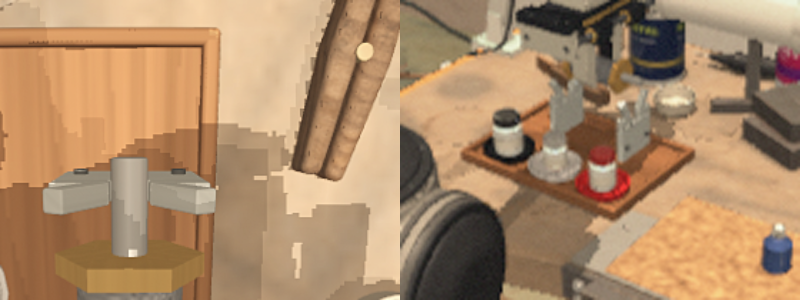

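The axle end (x 0.5202) sits over the slot middle (x 0.520). Lowering in stages with a 1.5 mm shift along y.

play_rows:
  steps:
    - [[-0.015,0,0.1],[0,0,0],1]
    - [[0,0,0.1],[0,0,0],1]
    - [[0,0,0.1],[0,0,0],1]
    - [[0,0,0.07],[0,0,0],1]
    - [[0,0,0.04],[0,0,0],1]
    - [[0,0,0.02],[0,0,0],1]
    - [[0,0,0],[0,0,0],1]
    - [[0,0,0],[0,0,0],1]

```text
t: 30.3
ee_pos: [0.5193, 0.1787, 0.0543]
ee_rot: [0.716, 0.698, 0.0, 0.0]
ft_force: [0.5, -0.4, -1.5]
width: 0.0289
gripper_force: 30.0
```

play_rows:
  steps:
    - [[0,0,0.01],[0,0,0],1]
    - [[0,0,0.01],[0,0,0],1]
    - [[0,0,0.01],[0,0,0],1]
    - [[0,0,0],[0,0,0],1]
    - [[0,0,0],[0,0,0],1]
    - [[0,0,0],[0,0,0],1]
    - [[0,0,0],[0,0,0],1]
    - [[0,0,0],[0,0,0],1]

```text
t: 31.1
ee_pos: [0.5191, 0.1786, 0.051]
ee_rot: [0.716, 0.698, 0.0, -0.0]
ft_force: [1.0, -1.0, -0.9]
width: 0.0291
gripper_force: 30.0
```

```bash
python3 look.py w9
```

```text
31.1 [0.51906388 0.17863407 0.05102354] [ 0.716  0.698  0.    -0.   ] [ 1.  -1.  -0.9]
axle 0.215 257 0.5148 0.5243 0.5197 ztop 0.0577
axle 0.22 332 0.5097 0.5302 0.52 ztop 0.0583
axle 0.225 616 0.5088 0.5482 0.5199 ztop 0.0634
axle 0.23 966 0.4922 0.5483 0.52 ztop 0.0627
axle 0.235 354 0.5151 0.5251 0.5202 ztop 0.0577
axle 0.24 87 0.5153 0.5251 0.52 ztop 0.0577
cheek top 0.49276757891307216 0.5055744604319756 0.5343364364119817 0.5472194011603438
```

play_rows:
  steps:
    - [[0,0,0.005],[0,0,0],1]
    - [[0,0,0.005],[0,0,0],1]
    - [[0,0,0],[0,0,0],1]
    - [[0,0,0],[0,0,0],1]
    - [[0,0,0],[0,0,0],1]
    - [[0,0,0],[0,0,0],1]
    - [[0,0,0],[0,0,0],1]
    - [[0,0,0],[0,0,0],1]

```text
t: 32.0
ee_pos: [0.5191, 0.1787, 0.0508]
ee_rot: [0.716, 0.698, 0.0, 0.0]
ft_force: [-2.5, -0.9, 6.3]
width: 0.0295
gripper_force: 30.0
```

Contact at 6 N, so it is seated. Release and rise.

play_rows:
  steps:
    - [[0,0,0],[0,0,0],0.64]
    - [[0,0,0],[0,0,0],0.6]
    - [[0,0,0],[0,0,0],0.55]
    - [[0,0,0],[0,0,0],0.5]
    - [[0,0,0],[0,0,0],0.5]
    - [[0,0,0],[0,0,0],0.5]
    - [[0,0,-0.1],[0,0,0],0.5]
    - [[0,0,-0.2],[0,0,0],0.5]

```text
t: 32.8
ee_pos: [0.5182, 0.1784, 0.0796]
ee_rot: [0.716, 0.698, -0.001, -0.001]
ft_force: [-0.8, 0.7, 0.5]
width: 0.046
gripper_force: 0.0
```

play_rows:
  steps:
    - [[0,0,-0.3],[0,0,0],0.5]
    - [[0,0,-0.4],[0,0,0],0.5]
    - [[0,0,-0.4],[0,0,0],0.5]
    - [[0.3,0,-0.3],[0,0,0],0.5]
    - [[0.4,0,0],[0,0,0],0.5]
    - [[0.4,0,0],[0,0,0],0.5]
    - [[0.4,0,0],[0,0,0],0.5]
    - [[0.4,0,0],[0,0,0],0.5]

```text
t: 33.6
ee_pos: [0.5238, 0.3701, 0.2211]
ee_rot: [0.716, 0.698, 0.0, 0.0]
ft_force: [0.1, -0.6, 0.4]
width: 0.0458
gripper_force: 0.0
```

play_rows:
  steps:
    - [[0.3,-0.2,0],[0,0,0],0.5]
    - [[0.3,-0.3,0],[0,0,0],0.5]
    - [[0.3,-0.3,0],[0,0,0],0.5]
    - [[0.2,-0.3,0],[0,0,0],0.5]
    - [[0,0,0],[0,0,0],0.5]
    - [[0,0,0],[0,0,0],0.5]
    - [[0,0,0],[0,0,0],0.5]
    - [[0,0,0],[0,0,0],0.5]

```text
t: 34.4
ee_pos: [0.418, 0.4805, 0.2202]
ee_rot: [0.717, 0.697, 0.0, 0.0]
ft_force: [1.3, 0.5, 0.5]
width: 0.0458
gripper_force: 0.0
```

Run:
```python
from h import *
im,d,p=cap('top','t10.png'); im2,d2,p2=cap('scene','s10.png')
a=cv2.resize(im[135:275,170:430],(800,430),interpolation=cv2.INTER_CUBIC)[:, :]; b=cv2.resize(im2[140:300,190:460],(800,474),interpolation=cv2.INTER_CUBIC)
cv2.imwrite('pics/v10.png',cv2.resize(np.vstack([a,b]),(530,600)))
P=pts(p,d);x,y,z=P[...,0],P[...,1],P[...,2]
for y0,y1 in [(.232,.243),(.114,.123),(.15,.21)]:
    q=P[(x>.505)&(x<.535)&(y>y0)&(y<y1)&(z>.03)&(d>0)]
    if len(q): print(y0,len(q),q.mean(0).round(4),q[:,2].max().round(4))
print(readout.get_obs()['t'],readout.get_obs()['ee_pos'])
```

```text
0.232 9 [0.5172 0.2366 0.0552] 0.0584
0.114 9 [0.5143 0.1183 0.0559] 0.0597
0.15 195 [0.5166 0.1816 0.0642] 0.0751
34.5 [0.41785743 0.48063078 0.22006834]
```

View pics/v10.png

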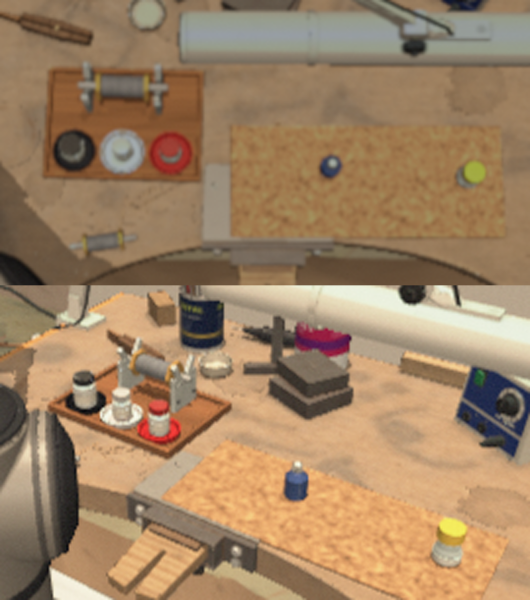

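Both views show the roller level in the cheeks, with both axle tops at about 0.059 m. The red, white and black jars stand in their own cups, and the yellow jar and blue bottle are where they were. Handing in.

```bash
python3 -c "
from rig import bot
print(bot.close_job())"
```

```text
the job is handed in; nothing more can be done
None
```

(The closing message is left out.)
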